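# Unlock a leak-tested flange and hold it over the inspection camera

## Robot

A 6-joint arm with a two-finger parallel gripper is mounted at the origin on the work surface. World frame = base frame: x ahead of the robot, y to its left, z up, the work surface at z = 0. Lengths are in mm, angles in rad, forces in N, time in s.
With the tool pointing down it reaches from about 275 to 825 mm from the base axis. Payload 4.9 kg.
Tool frame: the origin (TCP) lies at the very end of the fingers, on their centre line; the grasp point (between the pads) lies 19 mm behind it; z points along the fingers, y is the line along which they close (so a half turn about z gives the same grasp; the last joint's range is limited). The gripper opens to 85 mm and grips with 20 to 120 N. Pads are 22 mm wide; open, the fingers measure 114 mm over their backs; the gripper's body (76 mm by 85 mm) begins 54 mm behind the grasp point. The pads swing forward as they close: fully open they stand 13 mm farther back than shut.
Start: joints at [-1.424, 0.326, -0.193, 1.052, 0, 1.437], TCP at [152.43, -528.473, 231.281] pointing down, gripper open.
Joint ranges: [-2.65, 2.65], [-0.97, 1.79], [-1.3, 1.35], [-1.93, 2.1], [-1.47, 1.37], [-3.14, 3.14]. Speed limits (rad/s): [2.57, 2.57, 3.14, 3.14, 3.14, 3.14].

## Interface

Orientations are given as [roll, pitch, yaw] about the fixed x, y, z axes, in that order (R = Rz(yaw) Ry(pitch) Rx(roll)).
In Python, from bench import bot, solve_ik, imaging gives the robot as it stands. Calls block until the motion is done:
- bot.move_ptp(position, orientation): joint-space move of the TCP to a pose.
- bot.movel(position, rot=None, max_speed=150, threshold=None): straight line of the TCP; rot=None keeps the orientation; max_speed is the mean speed in mm/s. With threshold (N) it stops when the force on the tool has changed by that much, and returns True; else False.
- bot.move_j(angles): joint-space move.
- bot.grip(opening, effort=None): opening from 0.0 (shut) to 1.0 (fully open); effort is the grip in N (None keeps the last); returns when the fingers have stopped.
- bot.dwell(seconds).
- solve_ik(position, orientation): joint angles nearest the present ones, or None.
- bot.get_state(): the state.
- imaging.capture(name): name is "scene" or "top"; returns the picture (384x512x3 uint8, blue, green, red); there is no depth.
- imaging.camera_model(name): a dict with "K" (3x3 intrinsics, pixels), "position" and "rotation" of the camera in the world. Camera axes: x right, y up, looking along -z (the intrinsics and any distortion apply to the point x, -y, -z); pixel columns grow to the right and rows downward; lengths in mm; the calibration is good to about 2 mm. A picture is of the moment at which its call begins. camera_model takes no time and is no camera call.
A pose or a line that the arm cannot do raises bot.IKError and nothing moves.
- bot.sign_off(): hands the job in; it is judged then, once.
The state is a dict: "t": time; "qpos": joint angles; "joint_velocities": joint speeds; "effort": joint torques, N m; "tcp_pos": TCP position; "orientation": TCP orientation; "contact_force": force on the tool from outside, world axes, zero at the start; "wrist_torque": the same for the moment, N m; "opening": opening from 0.0 (shut) to 1.0 (fully open); "gripper_force": force on a finger pad.
Only numpy, scipy, OpenCV 4.12 (cv2) and the standard library are available. Lean on these libraries where they do the work, as an engineer would, in place of code of your own. Each camera call takes 0.05 s, during which the arm holds its last target. There are 200 camera calls.

## Task

The moulded two-ear flange in the leak-test nest has passed its test: swing the locking ring's lever anticlockwise (seen from above) all the way to its release stop and lift the flange out of the nest. Carry it, clear of the parts bin, to the upward-looking camera unit and finish while holding it still there for the picture: upright, centred over the glass window with its two ears along the window's long way (either way round), the end of its spigot about 15 mm above the glass. Do not put it down or let go at the end, never touch the camera unit or the bin with anything, and leave everything else where it lies.

Things in the scene. Friction and masses are not known exactly. Their poses are not given: they have to be found in the camera images.
- flange: Navy moulded flange standing in the nest, 0.10-0.20 kg. Origin: centre of its spigot's lower end, z up. z 0-12 mm spigot, 28 dia; z 12-20 plate, 52 mm disc with two ears along +x and -x, 80 mm over the ears, 22 wide; z 20-64 hub block with flat sides, 40 along x, 36 along y (grip the 36), low dome to z 70; hose stub 18 dia along +x at z 50, out to x 62.
- tester: Fixed leak-test nest: base plate 160 x 180 x 15 mm, grey block on it, top face at 45 mm. Origin: underside centre on the nest's vertical axis; front (-x) towards the robot. Flange: spigot in a 32 mm hole 14 deep, spigot end at height 33 mm, ears along x between 5 mm high cheeks, 2 mm play. Around it a bayonet locking ring: outside 100, inside 86, top at height 61 mm.
- lock_ring (a joint): Angle of the locking ring about the nest's vertical axis, rad. 0 = locked: two inward lugs 2 mm above the ears hold the flange down. Grows anticlockwise from above; 1.05 = release stop, lugs clear (below about 0.6 they still catch). Starts at 0 to 0.12. Friction 0.2 N m; stays where it is left.
- lever_grip (a point): Point on the upright black hand grip of the ring's lever: a cylinder 18 mm dia, 36 mm tall, 90 mm from the nest's axis on the robot's side. The point is on its axis, 81 mm above the table; grip top at 93, lever bar below (top at 57 mm). The grip is fixed to the ring and turns with it.
- camera_unit: Fixed upward-looking camera unit: grey box 200 x 150 mm, 62 high, a long glass window on top between two light bars. Origin: underside centre, x along the window's long way, z up. Bars: 130 mm along x, 14 thick, inner faces 39 mm to either side (+-y) of the window's middle, tops 25 mm above the glass.
- window (a point): Centre of the glass's upper face on the camera unit, 70 mm above the table; glass 110 mm along x, 60 mm along y; axes as the camera unit's.
- bin: Fixed blue parts bin full of mouldings, between the tester and the camera unit: 222 x 150 mm outside, long way about along x, 110 mm high; nothing in it stands above 120 mm. Origin: centre of the underside.
- bottle: Bystander: clear bottle with a white cap, 60 mm diameter, 165 mm tall, upright beyond the bin. Origin: centre of its foot.
- caliper: Bystander: caliper lying flat at the left, 225 mm long, 16 mm high. Origin: middle of its beam, underside.
- deburrer: Bystander: deburring tool lying flat, 165 mm long, at the far side. Origin: middle of its handle, underside.
- plug_gauge: Bystander: plug gauge standing upright, 27 mm diameter, 85 mm tall, at the far side. Origin: centre of its foot.
- tape_roll: Bystander: cardboard-coloured tape roll lying flat, 90 mm diameter, 24 mm high, at the far side. Origin: centre of its underside.
- spare_flange: Bystander: a second flange of the same shape, standing on the table at the right, not to be used. Origin: lower end of its spigot.
- seal_tray: Bystander: low white tray 80 x 120 x 25 mm between the bin and the robot. Origin: centre of its underside.
Things that resemble listed ones, but are neither listed nor needed, are in the scene too. Leave any pink look-alike of the flange alone.

How it is judged:
By the outcome, as a careful person would: the job done as asked, in the order asked, and still so for the second after the job is handed in, while the arm keeps its last pose, push and grip.
It also fails if it takes over 56 s, if anything falls off the work surface, if the arm or the gripper's body presses on something with over 40 N, if the wrist force passes 120 N, or if a joint passes its speed limit or range.

## Working session

There is one attempt and no reset: what is moved stays moved. The work goes in short steps, each a Python script; the robot and the scene stay as the last script left them, time stands still between calls to the robot, and variables do not carry over. Pictures are saved under pics/ and viewed, at most 10 in all, crops included, and the job is handed in when it is done.

```bash
mkdir -p pics && ls
python3 - <<'E'
from bench import bot, imaging
import cv2, numpy as np
for n in("scene","top"):
    im=imaging.capture(n); cv2.imwrite(f"pics/{n}0.png",im); cv2.imwrite(f"pics/{n}0v.png",cv2.resize(im,(800,600),interpolation=cv2.INTER_CUBIC))
    m=imaging.camera_model(n); print(n,{k:np.round(v,4).tolist() if not isinstance(v,str) else v for k,v in m.items()})
print(bot.get_state())
E
```

```text
pics
scene {'K': [[451.2439, 0.0, 258.5098], [0.0, 451.2439, 185.0187], [0.0, 0.0, 1.0]], 'position': [1071.0279, -802.1446, 1148.6301], 'rotation': [0.7486, 0.0202, 0.6183]}
top {'K': [[435.6629, 0.0, 257.7711], [0.0, 435.6629, 188.7178], [0.0, 0.0, 1.0]], 'position': [434.559, -12.0707, 1638.9731], 'rotation': [0.043, 0.0054, -1.5455]}
{'t': 0.1, 'qpos': array([-1.42419985e+00,  3.26866456e-01, -1.93491602e-01,  1.05198558e+00,
       -1.99364524e-05,  1.43661440e+00]), 'joint_velocities': array([-0.00030289, -0.00161706,  0.00279958, -0.00018399, -0.00110287,
        0.00088557]), 'effort': array([ 6.14519777e-04, -4.44237792e+01,  2.63038534e+01,  7.87125056e-03,
       -1.16564620e-04, -8.91379216e-06]), 'tcp_pos': array([ 152.34509844, -527.93903164,  230.5790007 ]), 'orientation': array([-3.14005658e+00, -1.87241319e-04,  2.80778273e-01]), 'contact_force': array([ 0.23033623,  0.28913317, -0.39644085]), 'wrist_torque': array([-0.02276311, -0.03306621, -0.00946237]), 'gripper_force': 0.0, 'opening': 1.003035522380612}
```

View pics/scene0v.png

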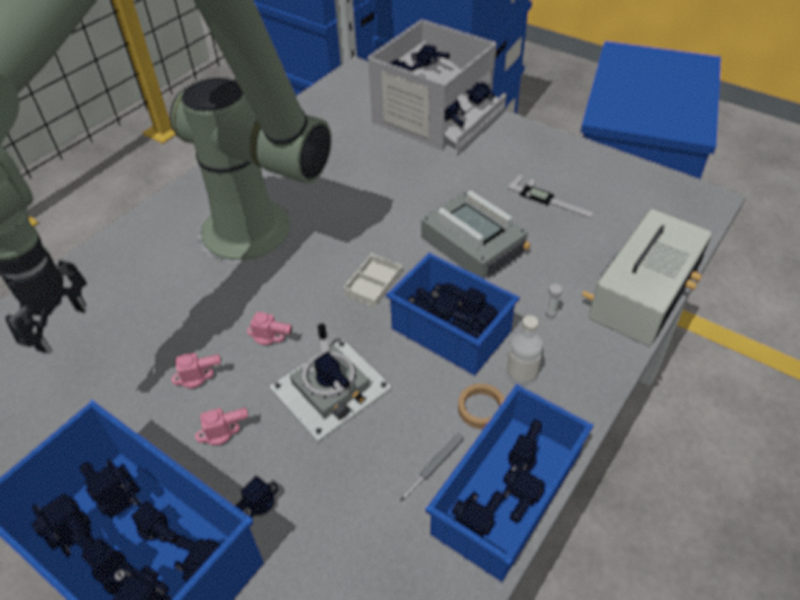

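View pics/top0v.png

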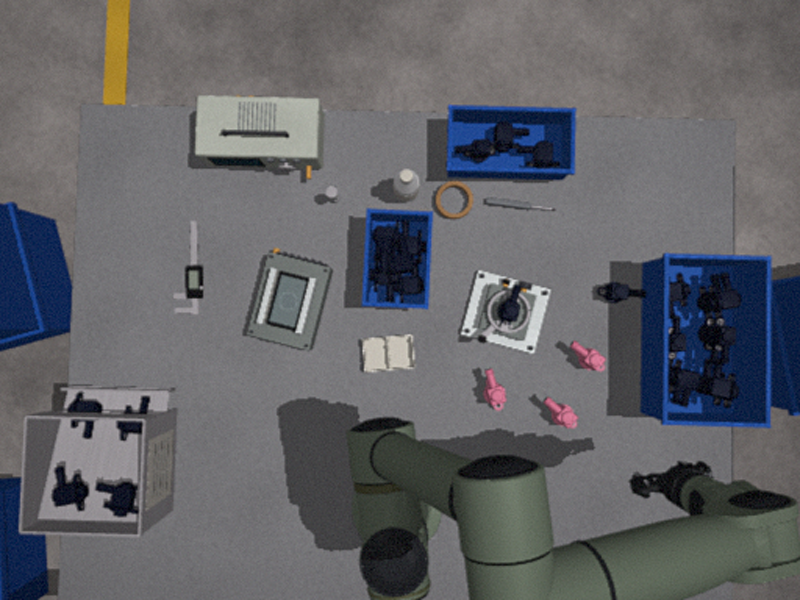

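The scene view (800-wide) shows the tester at (330,385) with a navy flange in it and its lever grip at (323,335), and the camera unit at (475,230). In the top view the tester is at (505,312), the camera unit at (287,300), the bin at (398,258) and the tray at (387,353).

There are five kinds of flange candidate in the top view:
- The flange standing in the nest, at (510,308). It is navy and sits inside the ring, so it fits.
- The spare, at (615,292).
- The pink look-alikes, at (495,390), (562,412) and (588,356).
- The mouldings in the bins.
- The mouldings in the grey box.

I'll confirm the one in the nest with a crop.

```bash
cat > h.py <<'E'
import cv2, numpy as np
from bench import bot, solve_ik, imaging
from scipy.spatial.transform import Rotation as Ro
def ray(n,uv):
    m=imaging.camera_model(n);K=np.array(m["K"]);R=Ro.from_euler('xyz',m["rotation"]).as_matrix()
    uv=np.atleast_2d(np.asarray(uv,float))
    d=np.c_[(uv[:,0]-K[0,2])/K[0,0],-(uv[:,1]-K[1,2])/K[1,1],-np.ones(len(uv))]
    return np.array(m["position"]),d@R.T
def on_z(n,uv,z):
    p,d=ray(n,uv); return (p+d*((z-p[2])/d[:,2])[:,None])[:,:2]
def proj(n,P):
    m=imaging.camera_model(n);K=np.array(m["K"]);R=Ro.from_euler('xyz',m["rotation"]).as_matrix()
    c=(np.atleast_2d(P)-m["position"])@R; return np.c_[K[0,2]+K[0,0]*c[:,0]/-c[:,2],K[1,2]+K[1,1]*c[:,1]/c[:,2]]
def tri(uvs,uvt):
    p,d=ray("scene",uvs);q,e=ray("top",uvt);d,e=d[0],e[0]
    s=np.linalg.lstsq(np.c_[d,-e],q-p,rcond=None)[0]; a,b=p+s[0]*d,q+s[1]*e
    return (a+b)/2,np.linalg.norm(a-b)
def rect(pts):  # centre, long, short, angle of long side
    (c,(w,h),a)=cv2.minAreaRect(np.float32(pts)); a=np.radians(a)
    if w<h: w,h,a=h,w,a+np.pi/2
    return np.round(c,1),round(w,1),round(h,1),round((a+np.pi/2)%np.pi-np.pi/2,3)
def crop(im,x0,y0,x1,y1,s): return cv2.resize(im[y0:y1,x0:x1],None,fx=s,fy=s,interpolation=cv2.INTER_CUBIC)
def biggest(mask,x0,y0,x1,y1,n=1):
    m=np.zeros_like(mask);m[y0:y1,x0:x1]=mask[y0:y1,x0:x1]
    return sorted(cv2.findContours(m,cv2.RETR_EXTERNAL,cv2.CHAIN_APPROX_NONE)[0],key=cv2.contourArea)[::-1][:n]
E
python3 - <<'E'
from h import *
T=cv2.imread("pics/top0.png");S=cv2.imread("pics/scene0.png")
hsv=cv2.cvtColor(T,cv2.COLOR_BGR2HSV);g=cv2.cvtColor(T,cv2.COLOR_BGR2GRAY)
print("grey table/plate/unit/glass",g[230,200],g[178,305],g[222,165],g[192,184])
w=np.uint8(g>165)*255
for c in biggest(w,290,165,360,230,2): print("plate z15",rect(on_z("top",c[:,0],15)),cv2.contourArea(c))
for c in biggest(w,225,210,270,242): print("tray z25",rect(on_z("top",c[:,0],25)))
for c in biggest(w,150,155,215,228,2): print("bar z95",rect(on_z("top",c[:,0],95)))
b=cv2.inRange(hsv,(100,120,40),(130,255,255))
for c in biggest(b,225,125,285,205): print("bin z110",rect(on_z("top",c[:,0],110)))
cv2.imwrite("pics/m1.png",np.hstack([crop(T,290,165,360,235,5.7),crop(S,165,195,255,285,4.433)[:399,:399]]))
cv2.imwrite("pics/m2.png",np.hstack([crop(T,150,155,220,225,5.7),crop(S,260,110,345,195,4.695)[:399,:399]]))
E
```

```text
grey table/plate/unit/glass 122 199 114 110
plate z15 (array([ 465.8, -273.2]), 157.6, 123.6, np.float64(-0.241)) 418.0
plate z15 (array([ 486.8, -189.1]), 160.7, 64.8, np.float64(-0.3)) 222.0
tray z25 (array([366.4,  31.1]), 117.4, 78.4, np.float64(-1.459))
bar z95 (array([492.3, 309. ]), 126.4, 13.0, np.float64(-0.212))
bar z95 (array([472.8, 219.4]), 127.3, 12.3, np.float64(-0.224))
bin z110 (array([583.,  14.]), 221.2, 149.8, np.float64(-0.022))
```

View pics/m1.png

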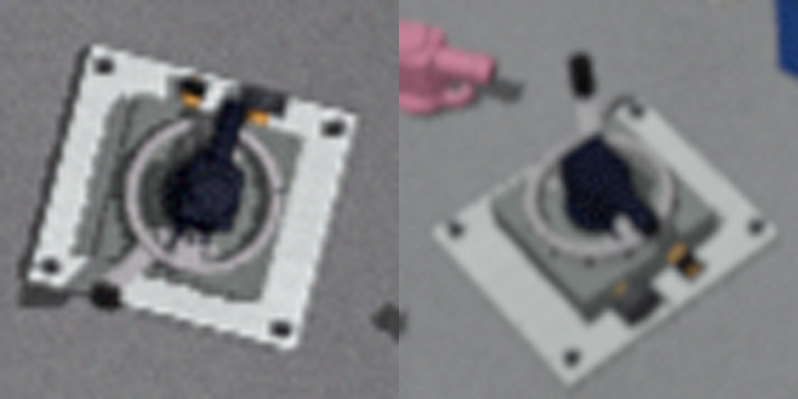

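View pics/m2.png

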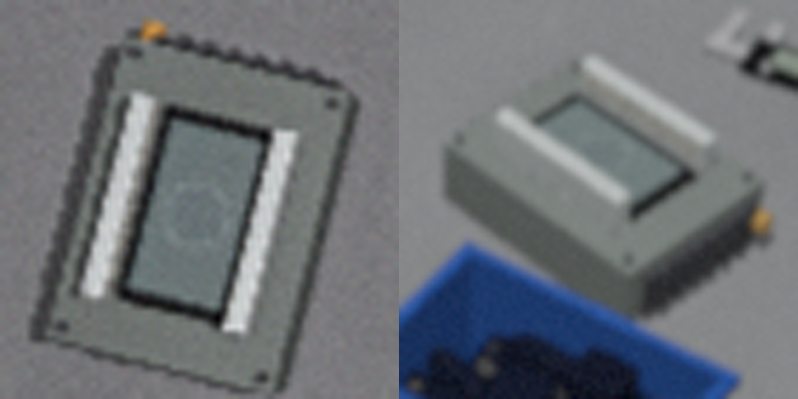

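The crops confirm the target. The navy flange sits in the nest inside the ring, with its stub pointing away from the robot. The black lever grip is at top crop (105,295), which is image (308,217), and at scene crop (581,75), which is image (206,212). The camera window lies between the two white bars, whose fits are good: spacing 91.7 against 92 mm expected, length about 127 against 130. Next I'll fit the plate from both white pieces and triangulate the grip and ring.

Run:
```python
from h import *
T=cv2.imread("pics/top0.png");S=cv2.imread("pics/scene0.png")
g=cv2.cvtColor(T,cv2.COLOR_BGR2GRAY);gs=cv2.cvtColor(S,cv2.COLOR_BGR2GRAY)
w=np.uint8(g>160)*255
cs=np.vstack([c[:,0] for c in biggest(w,290,165,360,232,2)])
print("plate z15 top",rect(on_z("top",cs,15)))
ws=np.uint8(gs>160)*255
cs=np.vstack([c[:,0] for c in biggest(ws,168,220,255,285,3)])
print("plate z15 scene",rect(on_z("scene",cs,15)))
# hand corners of the plate, from crop
print("corners",np.round(on_z("top",np.array([[93,43],[357,112],[297,350],[28,280]])/5.7+[290,165]-.5,15).mean(0),1))
# grip
def cen(gr,x0,y0,x1,y1):
    wt=np.clip(75.-gr[y0:y1,x0:x1],0,None); yy,xx=np.mgrid[y0:y1,x0:x1]; return [(wt*xx).sum()/wt.sum(),(wt*yy).sum()/wt.sum()]
t=cen(g,305,213,313,221);s=cen(gs,202,206,211,218);print(t,s,"grip",tri(s,t),on_z("top",t,85),on_z("scene",s,77))
# ring ellipse top, from crop extents l/r/t/b
r=np.array([[125,190],[280,190],[205,115],[205,270]])/5.7+[290,165]-.5
print("ring z61",on_z("top",r,61).mean(0),on_z("top",r,61))
hsv=cv2.cvtColor(T,cv2.COLOR_BGR2HSV);p=cv2.inRange(hsv,(160,60,60),(180,255,255))
for c in biggest(p,290,220,400,290,3): print("pink z40",on_z("top",c[:,0],40).min(0).round(),on_z("top",c[:,0],40).max(0).round())
for n in("scene","top"):
  gg=gs if n=="scene" else g
  ww=np.uint8(gg>160)*255
  bx=(270,110,345,170) if n=="scene" else (150,155,215,228)
  print(n,[(rect(on_z(n,c[:,0],95))) for c in biggest(ww,*bx,2)])
```

```text
plate z15 top (array([ 472., -247.]), 178.8, 158.2, np.float64(1.329))
plate z15 scene (array([ 465.6, -247.2]), 179.2, 172.5, np.float64(1.337))
corners [ 472.4 -247.1]
[np.float64(307.9334277620397), np.float64(216.67563739376772)] [np.float64(205.82741433021806), np.float64(211.7613707165109)] grip (array([ 405.55321228, -184.43802172,   73.61565677]), np.float64(0.8413917936310598)) [[ 406.0774467  -182.90591994]] [[ 407.31198659 -186.63768315]]
ring z61 [ 474.52457369 -246.7624844 ] [[ 474.02532954 -196.80021031]
 [ 476.50477236 -295.10252822]
 [ 522.9805907  -246.6550835 ]
 [ 424.58760216 -248.49211559]]
pink z40 [ 206. -414.] [ 273. -337.]
pink z40 [ 338. -477.] [ 399. -397.]
pink z40 [ 241. -246.] [ 335. -194.]
scene [(array([470.8, 217.8]), 129.7, 14.8, np.float64(-0.227)), (array([491.6, 307.8]), 129.1, 15.9, np.float64(-0.213))]
top [(array([492.9, 308. ]), 128.2, 14.5, np.float64(-0.227)), (array([472.8, 219.3]), 127.3, 12.7, np.float64(-0.227))]
```

The tester is at (472.5,-247) with yaw -0.242: plate 179x158 and ring about 98 mm across, matching the sizes given. The grip is at (406,-184), 91.6 mm from the axis against 90 expected, and its fit passes within 0.8 mm. The window is at (482,264) with yaw -0.222. Next I'll straddle the grip with half-open fingers and sweep the lever to its stop.

Run:
```python
from h import *
C=np.array([472.8,-247.]);pi=np.pi;phi0=np.arctan2(63,-66.5)
P=lambda ph,z:[*(C+90*np.array([np.cos(ph),np.sin(ph)])),z]
O=lambda ph:[pi,0,ph-pi]
bot.grip(0.5)
bot.move_ptp(P(phi0,170),O(phi0))
hit=bot.movel(P(phi0,67),max_speed=80,threshold=8); s=bot.get_state(); print("down",hit,s["tcp_pos"].round(1),s["contact_force"].round(1),s["opening"],s["t"])
if not hit:
    ph=phi0
    while ph<phi0+1.35:
        ph+=0.06
        h=bot.movel(P(ph,67),rot=O(ph),max_speed=60,threshold=12)
        f=bot.get_state(); F=f["contact_force"]; print(round(ph-phi0,2),F.round(1),f["tcp_pos"].round(1))
        if h or np.linalg.norm(F)>14: break
    print(f["t"],h)
    im=imaging.capture("top");im2=imaging.capture("scene")
    cv2.imwrite("pics/lev.png",np.hstack([crop(im,290,165,360,235,5.7),crop(im2,165,195,255,285,4.433)[:399,:399]]))
```

```text
down False [ 407.8 -185.3   67.4] [-0.1  0.1  0.5] 0.504379316455864 5.6917
0.06 [ 0.4 -0.7  0.3] [ 404.1 -189.3   67.4]
0.12 [ 0.  -0.4 -0.2] [ 400.7 -193.4   67.1]Traceback (most recent call last):
  File "<stdin>", line 12, in <module>
bench.IKError: the arm cannot follow that straight line within its joint ranges
```

Run:
```python
from h import *
C=np.array([472.8,-247.]);pi=np.pi;phi0=np.arctan2(63,-66.5)
print(bot.get_state()["qpos"].round(3))
for k in (0,.12,.18,.24,.6,.9,1.2):
  ph=phi0+k;p=[*(C+90*np.array([np.cos(ph),np.sin(ph)])),67]
  for off in (-pi,0,-pi-.5,-pi+.5,):
    q=solve_ik(p,[pi,0,ph+off]); print(round(k,2),round(off,2),None if q is None else np.round(q,3))
q=solve_ik([472.8,-247,67],[pi,0,-.242]);print(q)
```

```text
[-0.616  0.332 -0.677  0.561  0.    -3.117]
0 -3.14 [-0.592  0.337 -0.671  0.563  0.    -2.975]
0 0 [-0.592  0.337 -0.671  0.563  0.     0.167]
0 -3.64 [-0.592  0.337 -0.671  0.563  0.    -2.475]
0 -2.64 [-0.592  0.337 -0.671  0.563  0.     2.808]
0.12 -3.14 [-0.616  0.333 -0.677  0.561  0.    -3.119]
0.12 0 [-0.616  0.333 -0.677  0.561  0.     0.022]
0.12 -3.64 [-0.616  0.333 -0.677  0.561  0.    -2.619]
0.12 -2.64 [-0.616  0.333 -0.677  0.561  0.     2.664]
0.18 -3.14 [-0.628  0.331 -0.679  0.56   0.     3.092]
0.18 0 [-0.628  0.331 -0.679  0.56   0.    -0.05 ]
0.18 -3.64 [-0.628  0.331 -0.679  0.56   0.    -2.692]
0.18 -2.64 [-0.628  0.331 -0.679  0.56   0.     2.592]
0.24 -3.14 [-0.641  0.331 -0.68   0.56   0.     3.019]
0.24 0 [-0.641  0.331 -0.68   0.56   0.    -0.122]
0.24 -3.64 [-0.641  0.331 -0.68   0.56   0.    -2.764]
0.24 -2.64 [-0.641  0.331 -0.68   0.56   0.     2.519]
0.6 -3.14 [-0.71   0.339 -0.667  0.565  0.     2.59 ]
0.6 0 [-0.71   0.339 -0.667  0.565  0.    -0.551]
0.6 -3.64 [-0.71   0.339 -0.667  0.565  0.     3.09 ]
0.6 -2.64 [-0.71   0.339 -0.667  0.565  0.     2.09 ]
0.9 -3.14 [-0.755  0.361 -0.632  0.579  0.     2.245]
0.9 0 [-0.755  0.361 -0.632  0.579  0.    -0.896]
0.9 -3.64 [-0.755  0.361 -0.632  0.579  0.     2.745]
0.9 -2.64 [-0.755  0.361 -0.632  0.579  0.     1.745]
1.2 -3.14 [-0.783  0.392 -0.579  0.6    0.     1.917]
1.2 0 [-0.783  0.392 -0.579  0.6    0.    -1.224]
1.2 -3.64 [-0.783  0.392 -0.579  0.6    0.     2.417]
1.2 -2.64 [-0.783  0.392 -0.579  0.6    0.     1.417]
[-0.61983827  0.46553116 -0.45116705  0.65409812  0.          2.76375438]
```

The wrist hit the end of its last joint's range, so I'll use the half-turn-equivalent yaw.

Run:
```python
from h import *
C=np.array([472.8,-247.]);pi=np.pi;phi0=np.arctan2(63,-66.5)
P=lambda ph,z:[*(C+90*np.array([np.cos(ph),np.sin(ph)])),z]
O=lambda ph:[pi,0,ph]
bot.movel(P(phi0+.06,150),max_speed=150)
bot.move_ptp(P(phi0+.03,150),O(phi0+.03))
hit=bot.movel(P(phi0+.03,67),max_speed=120,threshold=8); s=bot.get_state(); print("down",hit,s["tcp_pos"].round(1),s["qpos"].round(2),s["t"])
if not hit:
    ph=phi0+.03
    while ph<phi0+1.38:
        ph+=0.09
        h=bot.movel(P(ph,67),rot=O(ph),max_speed=70,threshold=12)
        f=bot.get_state(); F=f["contact_force"]; print(round(ph-phi0,2),F.round(1),f["tcp_pos"].round(1))
        if h or np.linalg.norm(F)>14: break
    print(f["t"],h)
    im=imaging.capture("top");im2=imaging.capture("scene")
    cv2.imwrite("pics/lev.png",np.hstack([crop(im,290,165,360,235,5.7),crop(im2,165,195,255,285,4.433)[:399,:399]]))
```

```text
down False [ 406.  -187.4   67.4] [-0.6   0.34 -0.67  0.56 -0.    0.13] 10.4667
0.12 [ 0.5 -0.4  0.2] [ 401.1 -193.8   67.7]
0.21 [ 0.1 -0.  -0.1] [ 396.3 -200.2   67.3]
0.3 [ 0.5  0.2 -0.1] [ 392.2 -207.1   67.1]
0.39 [-0.4  0.4  0.1] [ 388.9 -214.5   67. ]
0.48 [ 0.1 -1.2 -0.6] [ 386.3 -222.2   67. ]
0.57 [-1.2  0.5  0.5] [ 384.4 -230.1   67. ]
0.66 [0.7 0.3 0.4] [ 383.3 -238.2   67. ]
0.75 [ 0.7  0.3 -0.1] [ 382.9 -246.3   67. ]
0.84 [ 0.   0.6 -0. ] [ 383.2 -254.4   67. ]
0.93 [ 0.  -0.1 -0.7] [ 384.2 -262.4   67. ]
1.02 [-0.5  0.5 -0.8] [ 386.  -270.3   67.1]
1.11 [-0.1  0.3 -0.6] [ 388.4 -278.    67. ]
1.2 [-1.9  2.5 -1. ] [ 390.8 -284.6   66.7]
1.29 [0.1 0.  0.5] [ 391.9 -283.3   65.2]
14.1417 True
```

View pics/lev.png

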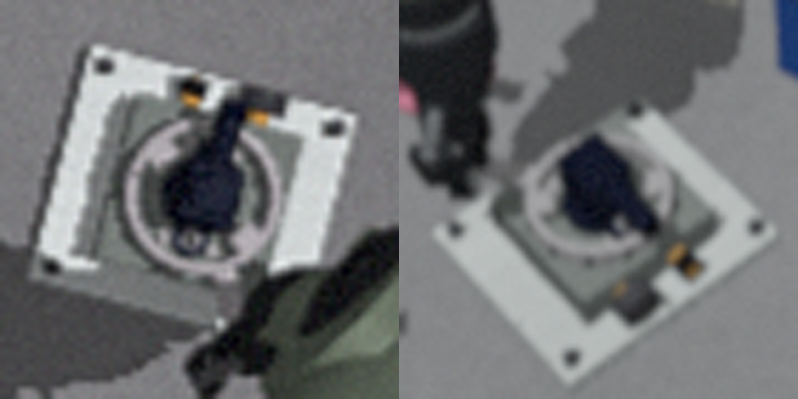

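The lugs in the ring have moved to the diagonals and the lever is against its stop. The pusher stalled at 1.2 rad, which is about 1.05 plus the finger clearance. Next I'll pick up the flange.

Run:
```python
from h import *
C=np.array([472.8,-247.]);pi=np.pi
s=bot.get_state();p=s["tcp_pos"];r=s["orientation"]
rad=(C-p[:2])/np.linalg.norm(C-p[:2]);
bot.movel([p[0],p[1],150],max_speed=150)
bot.grip(0.75)
O=[pi,0,-.242+pi]
bot.move_ptp([*C,150],O)
h=bot.movel([*C,67],max_speed=90,threshold=8);s=bot.get_state();print("down",h,s["tcp_pos"].round(1),s["qpos"].round(2),s["t"])
if not h:
    bot.grip(0.0,50);s=bot.get_state();print(s["opening"],s["gripper_force"],s["contact_force"].round(1))
    h=bot.movel([*C,95],max_speed=40,threshold=12);s=bot.get_state();print("lift",h,s["tcp_pos"].round(1),s["contact_force"].round(1))
    if not h:
        bot.movel([*C,235],max_speed=150);s=bot.get_state();print(s["opening"],s["gripper_force"],s["contact_force"].round(1),s["t"])
    im=imaging.capture("top");im2=imaging.capture("scene")
    cv2.imwrite("pics/lift.png",np.hstack([crop(im,290,165,360,235,5.7),crop(im2,155,165,255,265,3.99)]))
```

```text
down False [ 473.2 -247.3   67.5] [-0.62  0.46 -0.45  0.65  0.   -0.38] 17.2833
0.4132514720673036 51.28876447677612 [-0.8  0.8  5.4]
lift False [ 472.7 -246.9   94.9] [-0.2  0.2 -1.5]
0.41566370602105884 50.62316179275513 [-0.8 -0.4 -1.8] 19.5833
```

View pics/lift.png

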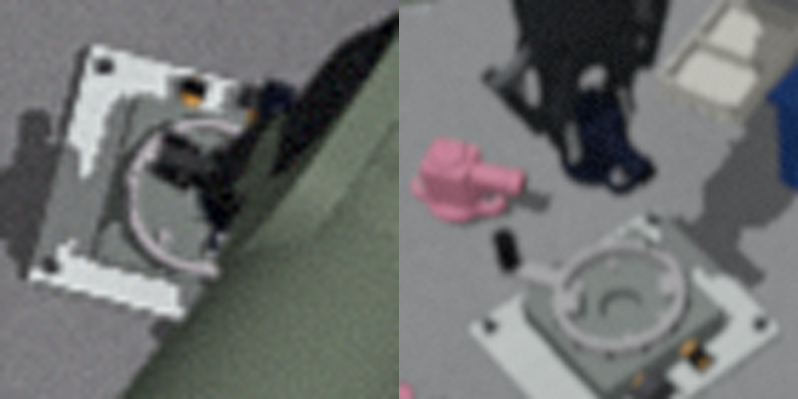

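The flange is in hand: opening 35 mm, about 1.8 N of load, nest empty and ring released. Next I'll carry it over the bin and stop at the window, slightly high, to check.

Run:
```python
from h import *
pi=np.pi;W=np.array([482.3,263.5]);O=[pi,0,-.224+pi]
for i,a in enumerate(np.linspace(0,1,5)[1:]):   # constant height over the bin
    pass
bot.movel([*W,235],rot=O,max_speed=160);s=bot.get_state();print(s["tcp_pos"].round(1),s["opening"],s["t"],s["qpos"].round(2))
h=bot.movel([*W,135],max_speed=60,threshold=8);bot.dwell(.3);s=bot.get_state();print(h,s["tcp_pos"].round(1),s["orientation"].round(3),s["contact_force"].round(1),s["t"])
for n in("top","scene"): cv2.imwrite(f"pics/w_{n}.png",imaging.capture(n))
im=cv2.imread("pics/w_top.png");im2=cv2.imread("pics/w_scene.png")
cv2.imwrite("pics/win.png",np.hstack([crop(im,150,155,220,225,5.7),crop(im2,265,95,340,170,5.33)[:399]]))
```

```text
[482.4 263.2 235. ] 0.40900037871739414 23.025 [ 0.37  0.32 -0.19  1.06 -0.    0.59]
False [482.4 263.5 135.1] [3.141 0.    2.918] [-1.1  0.1 -2.4] 25.1417
```

View pics/win.png

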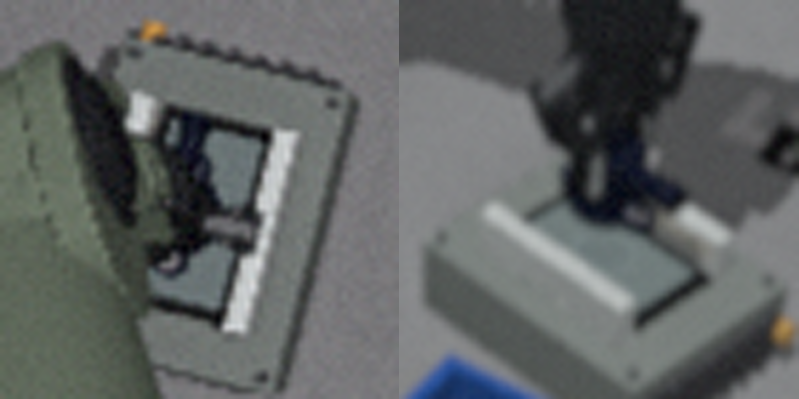

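In the top crop the flange hangs over the glass, with one ear's hole at about (170,261) and the stub tip at about (188,118). I'll check these against projections, along with the lever's end angle and the height.

Run:
```python
from h import *
W=np.array([482.4,263.5]);zs=135.1-34.3;c,s=np.cos(-.224),np.sin(-.224)
def w(x,y,z): return [W[0]+c*x-s*y,W[1]+s*x+c*y,zs+z]
N=["earend-","earhole-","stubtip top","earend+","spigot bottom"]
P=[w(-40,0,20),w(-29,0,20),w(62,0,59),w(40,0,20),w(0,0,0)]
for n,o,k in(("top",(150,155),5.7),("scene",(265,95),5.33)):
    q=(proj(n,P)+.5-o)*k+([0,0] if n=="top" else [399,0]); print(n,dict(zip(N,q.round().tolist())))
im=cv2.imread("pics/w_top.png");im2=cv2.imread("pics/w_scene.png")
# lever grip now
g=cv2.cvtColor(im2,cv2.COLOR_BGR2GRAY);g1=cv2.cvtColor(im,cv2.COLOR_BGR2GRAY)
def cen(gr,x0,y0,x1,y1):
    wt=np.clip(75.-gr[y0:y1,x0:x1],0,None); yy,xx=np.mgrid[y0:y1,x0:x1]; return [(wt*xx).sum()/wt.sum(),(wt*yy).sum()/wt.sum()]
G=cen(g,175,217,190,237);X=on_z("scene",G,77)[0];print("grip",G,X,np.arctan2(*(X-[472.8,-247])[::-1])%(2*np.pi)-np.arctan2(-186.6+247,407.3-472.8),np.linalg.norm(X-[472.8,-247]))
# enlarged views
cv2.imwrite("pics/win2.png",np.hstack([crop(im,165,165,205,210,9.9)[:445,:396],crop(im2,290,115,330,160,9.9)[:445,:396]]))
q=(proj("top",P)+.5-[165,165])*9.9;print(q.round().tolist());q=(proj("scene",P)+.5-[290,115])*9.9+[396,0];print(q.round().tolist())
```

```text
top {'earend-': [166.0, 276.0], 'earhole-': [171.0, 258.0], 'stubtip top': [197.0, 109.0], 'earend+': [199.0, 149.0], 'spigot bottom': [189.0, 213.0]}
scene {'earend-': [566.0, 166.0], 'earhole-': [578.0, 173.0], 'stubtip top': [684.0, 193.0], 'earend+': [654.0, 224.0], 'spigot bottom': [608.0, 217.0]}
grip [np.float64(181.56457765667574), np.float64(227.44850136239782)] [ 386.43145894 -274.68330993] 1.0550914140388912 90.69669527539854
[[140.0, 380.0], [148.0, 349.0], [194.0, 91.0], [198.0, 160.0], [179.0, 272.0]]
[[459.0, 109.0], [481.0, 124.0], [677.0, 161.0], [622.0, 217.0], [537.0, 206.0]]
```

View pics/win2.png

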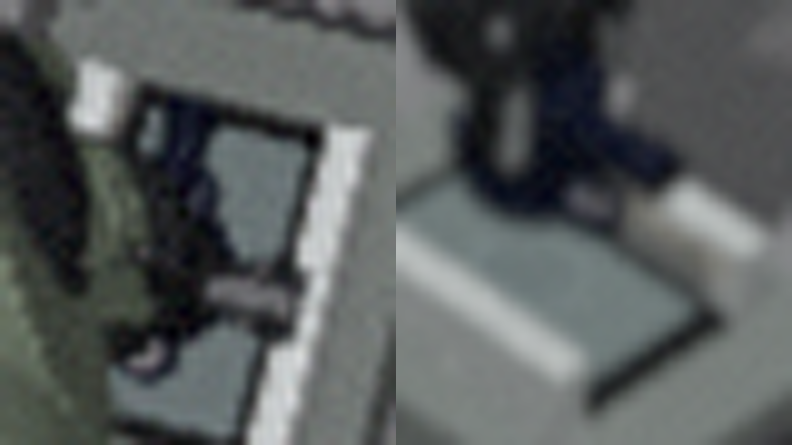

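The projections agree with what I see: the ear hole is at (150,353) against (148,349) predicted, within about 1.5 mm. The ring has turned 1.05 rad, so it is at its release stop. Now I'll lower to the picture height and hand in.

Run:
```python
from h import *
h=bot.movel([482.3,263.5,119.3],max_speed=40,threshold=8);bot.dwell(.6);s=bot.get_state()
print(h,s["tcp_pos"].round(1),s["orientation"].round(3),s["contact_force"].round(1),s["opening"],s["gripper_force"],abs(s["joint_velocities"]).max(),s["t"])
if not h: print(bot.sign_off())
```

```text
False [482.3 263.5 119.4] [3.142 0.    2.918] [-0.  -0.7 -0.3] 0.41039289917419347 50.62491059303284 0.0014822631810791154 26.3833
the job is handed in; nothing more can be done
None
```

The lever is at its release stop, and the arm is holding the flange still and upright over the window, ears along its long way, with the spigot end about 15 mm above the glass; the job was handed in at 26.4 s.

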